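# Route air to the open outlet and turn it on

## Task

Put air on the one open outlet of the small round air distributor: first push the pointer arm round with a closed fingertip until it points straight at the outlet that carries the pipe nipple (the other three outlets are blanked off with nuts). Only then push the lever of the shut-off valve in the supply pipe all the way round, until it lies in line with the pipe, and move clear. Push gently and do not pinch the arm or the lever; leave everything else standing where it is.

Things in the scene. Friction and masses are not known exactly. Their poses are not given: they have to be found in the camera images.
- distributor: Air distributor, fixed to the counter: round grey base, radius 112 mm, 18 mm thick. Origin: underside of the base on the hub axis; z up, x its middle direction (roughly away from the robot), y left. Four outlets 100 mm from the hub, at +50, +90, -50, -90 degrees from x: one has a pipe nipple (top 46 mm above the counter), three have hex nuts (top 32 mm). More than 30 N on it, its arm or lever fails.
- selector (a joint): Turn of the pointer arm about the hub axis, rad: 0 = along the distributor's x, positive counter-clockwise from above, stops at -2.1 and 2.1; starts in -0.25..0.25. Stays where left; about 2 N at 55 mm from the axis moves it. Arm: aluminium bar 14 mm wide, 50 to 64 mm above the counter, open below; it leaves a round boss of radius 19 mm (top 73 mm); the bar ends 66 mm, its thin point 81 mm from the axis.
- hub_axis (a point): Point on the pointer arm's turning axis, at the arm's mid height, 57 mm above the counter.
- pointer_aim (a point): Point straight ahead of the pointer's tip, 100 mm from the hub axis (on the circle of the outlets), 57 mm above the counter; it turns with the arm.
- nipple_mid (a point): Centre of the pipe nipple on the open outlet: stepped brass stub with a hexagon round its middle, 24 mm tall, 19 mm wide; 34 mm above the counter. Fixed on the distributor, at any one of the four outlets.
- supply (a joint): Turn of the valve lever about its vertical axis, rad: 0 = shut, across the pipe, along the distributor's +x; grows clockwise from above to 1.571 = open, in line with the pipe, along the distributor's -y (right), at its stop. Starts in 0..0.3. Stays where left; about 3 N at 55 mm moves it. Lever 86 mm long; black grip 17 mm wide, 36 to 86 mm from the axis, 48 to 64 mm above the counter.
- valve_axis (a point): Point on the lever's turning axis, 57 mm above the counter, at x -45, y -200 mm in the distributor's frame. The supply pipe (top 36 mm above the counter; valve body 31 mm wide, top 44 mm) runs through it along the distributor's y, from the hub to 257 mm right of it.
- lever_mid (a point): Middle of the lever, 55 mm from its axis, 56 mm above the counter; it turns with the lever.
- bolt: Bystander: M10 hex bolt standing on its head, 56 mm tall, 18 mm wide, near the valve. Origin at its underside.
- bush: Bystander: steel bush, 24 mm across, 26 mm tall, in front of the pipe. Origin at its underside.
- spring: Bystander: upright coil spring, 23 mm across, 45 mm tall, in front of the distributor. Origin at its underside.
- nut: Bystander: loose M12 hex nut lying on the counter, 22 mm wide, 10 mm tall, front left of the distributor. Origin at its underside.
- oil_bottle: Bystander: plastic oiler, 47 mm across, 139 mm tall, to the right. Origin at its underside.
- grease_tin: Bystander: flat round tin, 73 mm across, 48 mm tall, to the right. Origin at its underside.
- pliers: Bystander: pliers lying flat, 146 x 44 mm, 12 mm thick, to the right. Origin under the middle.
- parts_tin: Bystander, fixed: shut rectangular tin 97 x 134 x 44 mm, far right. Origin under its middle.

How it is judged (in metres and radians):
On the way, in this order (a step that is already met when the one before it is completed fails the run):
1. the pointer arm points at the outlet with the nipple while the supply is still shut (horizontal distance between pointer_aim and nipple_mid below 0.012 m and value of joint supply below 0.6 rad), for 0.3 s.
2. the supply lever is fully open (value of joint supply above 1.4 rad and horizontal distance between pointer_aim and nipple_mid below 0.012 m), for 0.2 s.
At the end, for the whole second after the job is handed in: The point 100 mm out along the pointer arm lies within 12 mm (about 7 degrees) of the centre of the nipple, seen from above; the supply lever stands past 1.40 rad (within 10 degrees of in line with the pipe) (all of step 2); the robot touches nothing.
It fails at once if the supply was opened (past 0.6 rad) while the pointer was not on the open outlet (value of joint supply above 0.6 rad and horizontal distance between pointer_aim and nipple_mid above 0.02 m).
It fails at once if the arm, lever or base was forced or pinched (more than 30 N) (contact force between the fingers and distributor above 30 N).
It fails at once if a bystander was moved more than 15 mm (distance of any of bolt, bush, spring, nut, oil_bottle, grease_tin, pliers from where it was at the start of the episode above 0.015 m).
It also fails if it takes over 54 s, if anything falls off the work surface, if the arm or the gripper's body presses on something with over 40 N, if the wrist force passes 120 N, or if a joint passes its speed limit or range.

## Robot

A 7-joint arm with a two-finger parallel gripper is mounted at the origin on a cart in front of the work surface, level with it; the furniture and walls round the work are solid. World frame = base frame: x ahead of the robot, y to its left, z up, the work surface at z = 0. Lengths are in m, angles in degrees, forces in N, time in s.
With the tool pointing down it reaches from about 0.4 to 0.875 m from the base axis. Payload 6.5 kg.
Tool frame: the origin (TCP) lies on the front face of the gripper's body, between the roots of the fingers; the fingertips stand 64 mm ahead of it and the grasp point (between the pads) lies 45 mm ahead of it (bot.grip_depth is the distance from the TCP to the grasp point, in m); z points along the fingers, x is the direction in which the jaws open and shut, and the axes are right-handed (so a half turn about z gives the same grasp; the last joint's range is limited). The gripper opens to 88 mm and grips with 3 to 60 N. Pads are 18 mm wide; open, the fingers measure 123 mm over their backs; the gripper's body (75 mm by 187 mm) begins 45 mm behind the grasp point.
Start: joints at [-72.663, 30.733, -0.252, 88.115, 0.149, 61.152, -4.079], TCP at [0.234, 0.606, 0.303] pointing down, gripper open.
Joint ranges: [-154.64, 154.64], [-21.42, 123.67], [-72.66, 72.17], [13.99, 137.28], [-74.86, 254.86], [10.95, 109.41], [-158.01, 158.01]. Speed limits (degrees/s): [136.94, 136.94, 180, 180, 180, 180, 180].

## Interface

Orientations are given as [roll, pitch, yaw] about the fixed x, y, z axes, in that order (R = Rz(yaw) Ry(pitch) Rx(roll)).
In Python, from cell import bot gives the robot as it stands.
- The arm moves only by the tool send_rows, never from a script. Its arguments are lists of equal length, an entry for each row: "dr": the turn, a rotation vector about the tool's x, y, z scaled (see below), a list of three; "xyz": the shift along the tool's x, y, z scaled (see below), a list of three; "grip": the closure, from -1 (fully open) to 1 (shut). A call has exactly 10 rows; each row shifts and turns the commanded pose from where the row before left it, along the tool's axes as they then stand; what a row does not reach is not made up. The controller multiplies each number of a shift by 50 cm and each number of a turn by 45 degrees. A row lasts 1/8 s, in which the tool goes at most 62.5 mm and 10.7 degrees, less where a joint would pass 70% of its speed; a pose out of reach is approached as far as the arm can. A call with a number of a shift or a turn outside -1 to 1 is refused whole. A call with a gripper value outside its range is refused whole. The fingers move at their own pace and stop on an object; "newtons" is the grip in N (left out, the last holds). Time passes only in rows, so rows that do not move let the fingers close, or fill a call up. It gives the time, the measured TCP pose, the force and the opening at its end, in the units of the state.
- bot.get_obs(): the state, without advancing time (a new reading comes with each control period).
- bot.get_image(name): name is "side" or "top"; returns (picture, depth): 384x512x3 uint8, red, green, blue; 384x512 float32, m along the optical axis (not along the pixel's ray), 0 where there is no reading.
- bot.get_calibration(name): a dict with "fx", "fy", "cx", "cy" (pixels), "D" ([k1, k2, p1, p2, k3] as OpenCV has them; the pictures are not rectified), "world_from_camera" (4x4, takes a point from camera to world coordinates). Camera axes: x right, y up, looking along -z (the intrinsics and any distortion apply to the point x, -y, -z); pixel columns grow to the right and rows downward; lengths in m; the calibration is good to about 2 mm. A picture is of the moment at which its call begins. get_calibration takes no time and is no camera call.
- bot.close_job(): hands the job in, once; it reports no verdict.
The state is a dict: "time_s": time; "joint_pos": joint angles; "joint_velocities": joint speeds; "joint_torque": joint torques, N m; "tool_pos": TCP position; "tcp_rot": TCP orientation; "force": force on the tool from outside, world axes, zero at the start; "torque": the same for the moment, N m; "grip_width": finger opening in m.
Only numpy, scipy, OpenCV 4.12 (cv2) and the standard library are available. Lean on these libraries where they do the work, as an engineer would, in place of code of your own. Each camera call takes 0.05 s, during which the arm holds its last target.

## Working session

There is one attempt and no reset: what is moved stays moved. The work goes in short steps, Python scripts to look and compute and a tool call to move; the robot and the scene stay as the last step left them, time stands still between calls to the robot, and variables do not carry over. Pictures are saved under pics/ and viewed, and the job is handed in when it is done.

Besides the shell and the picture viewer there is one more tool, called in YAML: its name, and indented under it one key for each argument. send_rows: Moves the arm, as the interface text tells. Shifts and turns lie within -1 to 1; 1 stands for 50 cm of shift or 45 degrees of turn. Its arguments: {"type":"object","properties":{"dr":{"type":"array"},"xyz":{"type":"array"},"grip":{"type":"array"},"newtons":{"type":"number"}},"required":["dr","xyz","grip"]}

```bash
ls; mkdir -p pics; python3 - <<'E'
from cell import bot
import cv2,numpy as np
print(bot.get_obs())
for n in("top","side"):
    im,d=bot.get_image(n); cv2.imwrite(f"pics/{n}0.png",im[...,::-1]); np.savez(f"{n}0.npz",im=im,d=d); c=bot.get_calibration(n);print(n,c)
E
```

```text
pics
{'time_s': 0.0, 'joint_pos': array([-72.66077346,  30.77640817,  -0.2546644 ,  88.16806286,
         0.14985184,  61.15163717,  -4.07947927]), 'joint_velocities': array([-0.0461449 , -0.01384134,  0.10099074,  0.00585893,  0.02104685,
       -0.01526119, -0.04487577]), 'joint_torque': array([-4.03373838e-05, -5.71006501e+01,  9.90595445e-01, -2.51594496e+01,
       -5.62218705e-02,  1.80969830e-02,  1.73448861e-04]), 'tool_pos': array([0.23417149, 0.60583404, 0.30186918]), 'tcp_rot': array([1.79992363e+02, 9.54760511e-02, 6.88726096e+01]), 'force': array([ 0.88935305, -0.29243127, -0.43031494]), 'torque': array([-0.01260581,  0.04810387,  0.01787047]), 'grip_width': 0.0882578414968425}
top {'fx': 492.57126618743985, 'fy': 492.57126618743985, 'cx': 245.4067893998843, 'cy': 195.25682371306928, 'D': array([0.04295242, 0.        , 0.        , 0.        , 0.        ]), 'world_from_camera': array([[-0.10909717,  0.95322827, -0.28187527,  0.09734762],
       [-0.99401354, -0.10293207,  0.03663433, -0.15830523],
       [ 0.00590688,  0.28418454,  0.95875141,  1.50027717],
       [ 0.        ,  0.        ,  0.        ,  1.        ]])}
side {'fx': 469.7247899803998, 'fy': 469.7247899803998, 'cx': 258.376617218161, 'cy': 185.6058831186072, 'D': array([-0.11500723,  0.        ,  0.        ,  0.        ,  0.        ]), 'world_from_camera': array([[ 0.90445061,  0.15134049, -0.39882972, -0.11429806],
       [-0.4265359 ,  0.33403711, -0.84052741, -1.54144105],
       [ 0.0060181 ,  0.93033073,  0.36667222,  0.64787339],
       [ 0.        ,  0.        ,  0.        ,  1.        ]])}
```

View pics/top0.png

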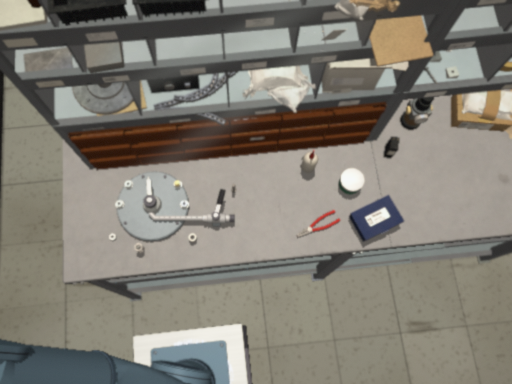

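View pics/side0.png

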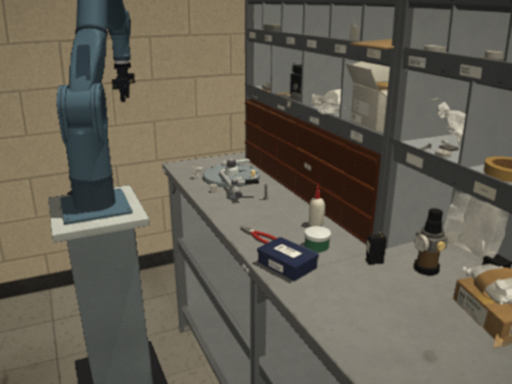

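```bash
cat > h.py <<'E'
import numpy as np,cv2
from cell import bot
def ray(n,px,z):
    c=bot.get_calibration(n);K=np.array([[c['fx'],0,c['cx']],[0,c['fy'],c['cy']],[0,0,1]])
    px=np.atleast_2d(np.array(px,float))
    u=cv2.undistortPoints(px[:,None],K,c['D'])[:,0]
    T=c['world_from_camera']; d=np.c_[u[:,0],-u[:,1],-np.ones(len(u))]@T[:3,:3].T
    o=T[:3,3]; t=(z-o[2])/d[:,2]
    return o+t[:,None]*d
def proj(n,P):
    c=bot.get_calibration(n);K=np.array([[c['fx'],0,c['cx']],[0,c['fy'],c['cy']],[0,0,1]])
    T=np.linalg.inv(c['world_from_camera']);P=np.atleast_2d(P)@T[:3,:3].T+T[:3,3]
    P=P*[1,-1,-1]
    return cv2.projectPoints(P,np.zeros(3),np.zeros(3),K,c['D'])[0][:,0]
E
python3 - <<'E'
import cv2
i=cv2.imread('pics/top0.png');cv2.imwrite('pics/top0z.png',cv2.resize(i[160:265,100:250],None,fx=5.3,fy=5.3,interpolation=cv2.INTER_CUBIC))
i=cv2.imread('pics/side0.png');cv2.imwrite('pics/side0z.png',cv2.resize(i[145:215,180:285],None,fx=7.5,fy=7.5,interpolation=cv2.INTER_CUBIC))
E
```

```text
(no output)
```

View pics/top0z.png

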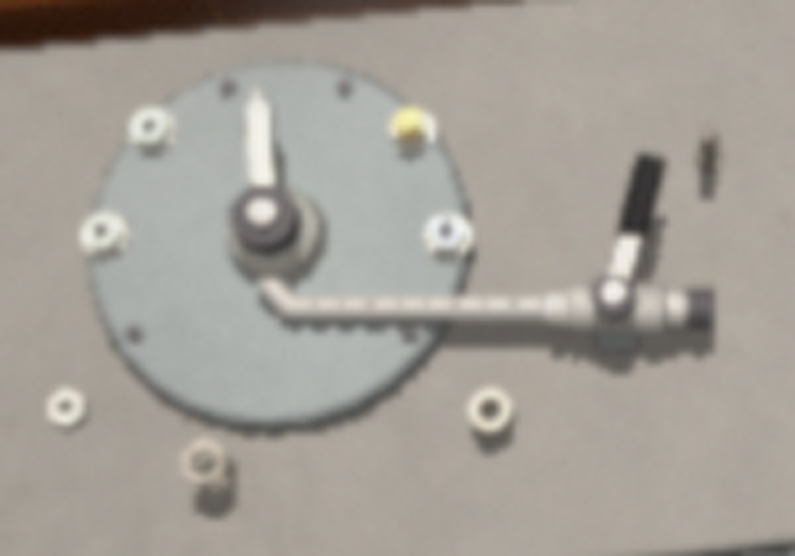

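View pics/side0z.png

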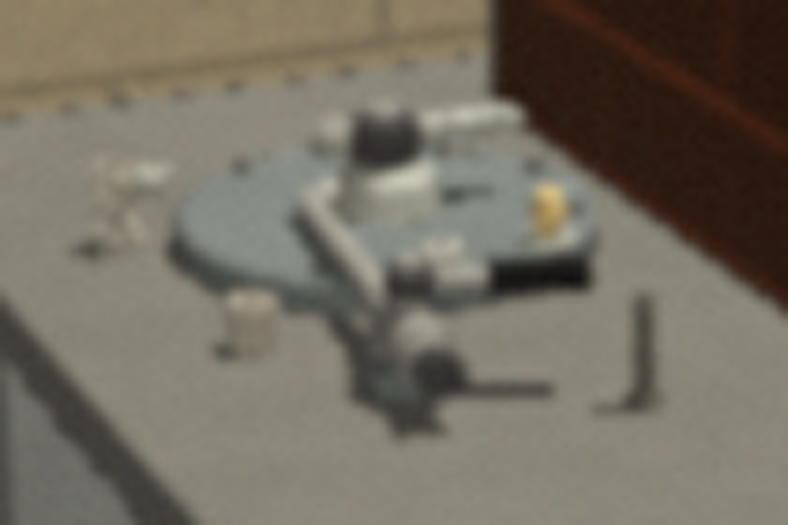

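```bash
python3 - <<'E'
from h import *
f=lambda *p:[( (x+.5)/5.3-.5+100,(y+.5)/5.3-.5+160) for x,y in p]
def P(nm,p,z):
    r=ray('top',f(*p),z);print(nm,np.round(r[:,:2],4).tolist());return r[:,:2]
i=cv2.imread('pics/top0.png')
hsv=cv2.cvtColor(i,cv2.COLOR_BGR2HSV)
m=cv2.inRange(hsv,(20,70,100),(35,255,255)); m[:,:165]=0;m[:,190:]=0;m[:175]=0;m[195:]=0
ys,xs=np.nonzero(m);print('yellow',xs.mean(),ys.mean(),len(xs))
print('nip',ray('top',[(xs.mean(),ys.mean())],.040))
nip=P('nip',[(409,122)],.046)
nuts=P('nuts',[(150,126),(101,232),(447,232)],.032)
P('hub',[(262,210)],.073)
arm=P('arm',[(257,92),(261,180)],.064)
P('lev',[(612,292)],.066)
P('grip',[(650,155),(630,232)],.064)
P('bolt top',[(709,140)],.056);P('bolt bottom',[(706,192)],0)
P('drawer edge at z0',[(0,45),(400,12),(560,0)],0)
P('bush',[(490,408)],.026);P('spring',[(204,458)],.045);P('nut',[(66,407)],.01)
# fit
ang=np.radians([50,90,-90,-50]);src=np.c_[np.cos(ang),np.sin(ang)]*.1
dst=np.vstack([nuts,nip])
a=src-src.mean(0);b=dst-dst.mean(0)
th=np.arctan2((a[:,0]*b[:,1]-a[:,1]*b[:,0]).sum(),(a*b).sum());R=np.array([[np.cos(th),-np.sin(th)],[np.sin(th),np.cos(th)]])
t=dst.mean(0)-R@src.mean(0)
print('th',np.degrees(th),'t',t,'res',(dst-(src@R.T+t))*1e3)
print('valve',R@[-.045,-.2]+t, 'open lever mid',R@[-.045,-.255]+t)
# side check
print(proj('side',[[*t,.073],[*(R@[-.045,-.2]+t),.066],[*nip[0],.046]]))
E
```

```text
yellow 176.46153846153845 183.6153846153846 13
nip [[ 0.58720129 -0.00513532  0.04      ]]
nip [[0.5883, -0.0069]]
nuts [[0.6068, 0.1458], [0.545, 0.1766], [0.5234, -0.0227]]
hub [[0.5357, 0.0766]]
arm [[0.6098, 0.0771], [0.5564, 0.0777]]
lev [[0.4684, -0.116]]
grip [[0.5475, -0.1451], [0.5029, -0.1294]]
bolt top [[0.5554, -0.1799]]
bolt bottom [[0.5409, -0.1756]]
drawer edge at z0 [[0.6792, 0.24], [0.6749, -0.0016], [0.6723, -0.0993]]
bush [[0.4179, -0.039]]
spring [[0.4028, 0.1212]]
nut [[0.4487, 0.2054]]
th -6.486429489755446 t [0.53397652 0.07682782] res [[ 0.32548277  0.1129493 ]
 [-0.23300908  0.45861386]
 [ 0.75396588 -0.19700541]
 [-0.84643958 -0.37455776]]
valve [ 0.46667101 -0.11680835] open lever mid [ 0.46045777 -0.17145627]
[[230.82926438 158.96347517]
 [233.876038   179.18215702]
 [252.43750926 170.13630499]]
```

```bash
cat >> h.py <<'E'
from scipy.spatial.transform import Rotation as Ro
def plan(xyz,yaw):
    o=bot.get_obs();R=Ro.from_euler('xyz',o['tcp_rot'],degrees=True)
    T=Ro.from_euler('xyz',[180,0,yaw],degrees=True)
    s=R.inv().apply(np.array(xyz)-o['tool_pos'])/.5
    r=np.degrees((R.inv()*T).as_rotvec())/45
    print('t',o['time_s'],'pos',o['tool_pos'].round(4),'rpy',o['tcp_rot'].round(2),'F',o['force'].round(2),'w',o['grip_width'])
    print('total shift',s.round(4),'turn',r.round(4))
E
python3 - <<'E'
from h import *
z=np.load('top0.npz');d=z['d'];c=bot.get_calibration('top');T=c['world_from_camera']
for p in [(130,160),(200,150),(200,130),(200,112),(200,103),(200,95),(120,45),(250,80),(200,40),(200,30),(200,5),(150,200)]:
    D=d[p[1],p[0]]
    K=np.array([[c['fx'],0,c['cx']],[0,c['fy'],c['cy']],[0,0,1]])
    u=cv2.undistortPoints(np.array([[p]],float),K,c['D'])[0,0]
    print(p,(T[:3,:3]@(np.array([u[0],-u[1],-1])*D)+T[:3,3]).round(3))
plan([.582,.135,.21],90)
E
```

```text
(130, 160) [0.668 0.128 0.073]
(200, 150) [ 0.671 -0.09   0.089]
(200, 130) [ 0.666 -0.102  0.247]
(200, 112) [ 0.68  -0.11   0.328]
(200, 103) [ 0.712 -0.112  0.315]
(200, 95) [ 0.721 -0.115  0.342]
(120, 45) [0.737 0.038 0.565]
(250, 80) [ 0.767 -0.251  0.314]
(200, 40) [ 0.747 -0.134  0.544]
(200, 30) [ 0.681 -0.139  0.674]
(200, 5) [ 0.691 -0.145  0.733]
(150, 200) [0.533 0.074 0.073]
t 0.1 pos [0.2341 0.6059 0.3019] rpy [1.7999e+02 9.0000e-02 6.8880e+01] F [-0.08  0.3   0.71] w 0.08804386520833135
total shift [-0.6275  0.9883  0.1849] turn [-2.000e-04  2.000e-03 -4.694e-01]
```

send_rows:
  dr:
    - [0,0,0]
    - [0,0,0]
    - [0,0,0]
    - [0,0,0]
    - [0,0,0]
    - [0,0,0]
    - [0,0,0]
    - [0,0,0]
    - [0,0,0]
    - [0,0,0]
  xyz:
    - [-0.06,0.1,0.01]
    - [-0.06,0.1,0.01]
    - [-0.06,0.1,0.01]
    - [-0.06,0.1,0.01]
    - [-0.06,0.1,0.01]
    - [-0.06,0.1,0.01]
    - [-0.06,0.1,0.01]
    - [-0.06,0.1,0.01]
    - [-0.06,0.1,0.01]
    - [-0.03,0.05,0.01]
  grip: [1,1,1,1,1,1,1,1,1,1]
  newtons: 20

```text
time_s: 1.35
tool_pos: [0.5763, 0.1653, 0.2523]
tcp_rot: [179.9, 0.1, 68.6]
force: [-0.4, 0.5, -0.3]
grip_width: 0.0005
```

```bash
python3 - <<'E'
from h import *
plan([.585,.14,.2],90)
E
```

```text
t 1.35 pos [0.5763 0.1653 0.2523] rpy [1.7995e+02 8.0000e-02 6.8630e+01] F [-0.4   0.49 -0.3 ] w 0.0004866551610829619
total shift [-0.0407  0.0346  0.1047] turn [ 0.0008  0.002  -0.4749]
```

send_rows:
  dr:
    - [0,0,-0.12]
    - [0,0,-0.12]
    - [0,0,-0.12]
    - [0,0,-0.115]
    - [0,0,0]
    - [0,0,0]
    - [0,0,0]
    - [0,0,0]
    - [0,0,0]
    - [0,0,0]
  xyz:
    - [0,0,0.02]
    - [0,0,0.02]
    - [0,0,0.02]
    - [0,0,0.03]
    - [-0.025,0.009,0.05]
    - [-0.025,0.009,0.05]
    - [0,0,0.04]
    - [0,0,0.03]
    - [0,0,0.01]
    - [0,0,0]
  grip: [1,1,1,1,1,1,1,1,1,1]

```text
time_s: 2.6
tool_pos: [0.5837, 0.1449, 0.1178]
tcp_rot: [-180.0, -0.0, 90.3]
force: [0.4, 0.3, 0.0]
grip_width: 0.0002
```

```bash
python3 - <<'E'
from h import *
plan([.585,.101,.116],90)
for n,(a,b,c,e),s in(("top",(140,270,90,250),5),("side",(110,215,170,285),6)):
    im,d=bot.get_image(n); cv2.imwrite(f"pics/{n}1.png",cv2.resize(im[a:b,c:e,::-1],None,fx=s,fy=s,interpolation=cv2.INTER_CUBIC)[:600,:800])
E
```

```text
t 2.6 pos [0.5837 0.1449 0.1178] rpy [-1.800e+02 -1.000e-02  9.029e+01] F [0.39 0.25 0.04] w 0.00016095903202784355
total shift [-0.0877  0.0021  0.0036] turn [-0.     -0.0003  0.0063]
```

View pics/side1.png

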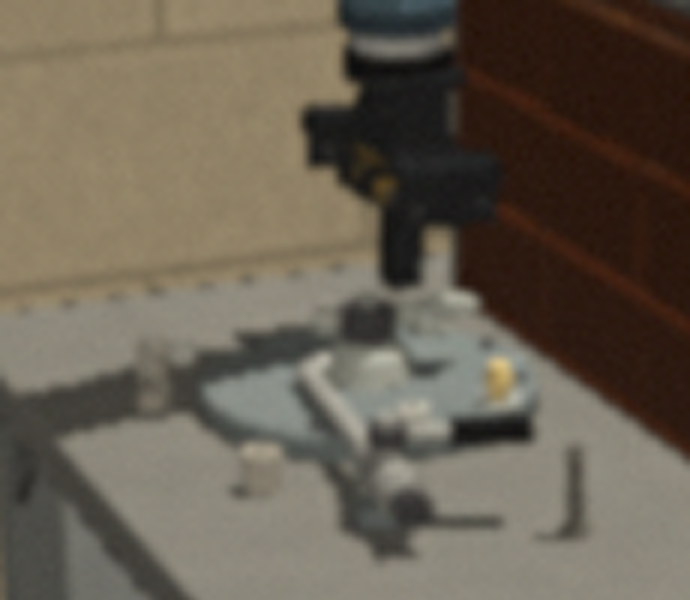

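send_rows:
  dr:
    - [0,0,0]
    - [0,0,0]
    - [0,0,0]
    - [0,0,0]
    - [0,0,0]
    - [0,0,0]
    - [0,0,0]
    - [0,0,0]
    - [0,0,0]
    - [0,0,0]
  xyz:
    - [-0.013,0,0.002]
    - [-0.013,0,0.002]
    - [-0.013,0,0]
    - [-0.013,0,0]
    - [-0.013,0,0]
    - [-0.012,0,0]
    - [-0.01,0,0]
    - [-0.01,0,0]
    - [-0.01,0,0]
    - [-0.01,0,0]
  grip: [1,1,1,1,1,1,1,1,1,1]

```text
time_s: 3.95
tool_pos: [0.5841, 0.0861, 0.1158]
tcp_rot: [180.0, -0.0, 90.3]
force: [-0.3, 4.2, -0.8]
grip_width: 0.0009
```

```bash
python3 - <<'E'
from h import *
plan([.572,.063,.116],90)
for n,(a,b,c,e),s in(("top",(140,260,90,250),5),("side",(110,210,170,285),6)):
    im,d=bot.get_image(n); cv2.imwrite(f"pics/{n}2.png",cv2.resize(im[a:b,c:e,::-1],None,fx=s,fy=s,interpolation=cv2.INTER_CUBIC)[:600,:800])
E
```

```text
t 3.95 pos [0.5841 0.0861 0.1158] rpy [ 1.7999e+02 -4.0000e-02  9.0280e+01] F [-0.32  4.16 -0.76] w 0.0009438954736385204
total shift [-0.0461 -0.0243 -0.0005] turn [ 0.0002 -0.0008  0.0062]
```

View pics/top2.png

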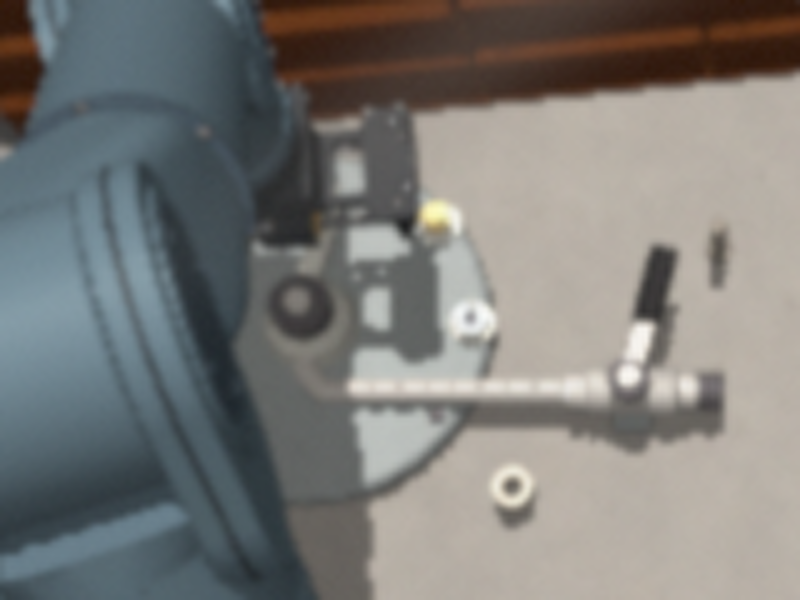

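View pics/side2.png

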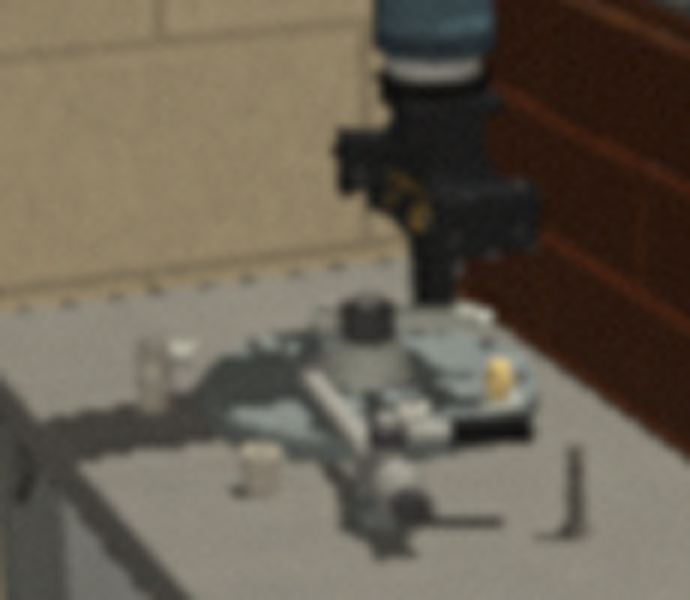

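send_rows:
  dr:
    - [0,0,0]
    - [0,0,0]
    - [0,0,0]
    - [0,0,0]
    - [0,0,0]
    - [0,0,0]
    - [0,0,0]
    - [0,0,0]
    - [0,0,0]
    - [0,0,0]
  xyz:
    - [-0.006,-0.001,0]
    - [-0.006,-0.001,0]
    - [-0.006,-0.002,0]
    - [-0.006,-0.002,0]
    - [-0.006,-0.004,0]
    - [-0.005,-0.005,0]
    - [-0.005,-0.005,0]
    - [-0.004,-0.004,0]
    - [0,0,0]
    - [0,0,0]
  grip: [1,1,1,1,1,1,1,1,1,1]

```text
time_s: 5.3
tool_pos: [0.5721, 0.0632, 0.1157]
tcp_rot: [-180.0, 0.0, 90.2]
force: [2.1, 0.3, -0.3]
grip_width: 0.0003
```

```bash
python3 - <<'E'
from h import *
plan([.572,.063,.116],90)
for n,(a,b,c,e),s in(("top",(140,260,90,250),5),("side",(110,210,170,285),6)):
    im,d=bot.get_image(n); cv2.imwrite(f"pics/{n}3.png",cv2.resize(im[a:b,c:e,::-1],None,fx=s,fy=s,interpolation=cv2.INTER_CUBIC)[:600,:800])
E
```

```text
t 5.3 pos [0.5721 0.0632 0.1157] rpy [-1.7999e+02  4.0000e-02  9.0230e+01] F [ 2.09  0.32 -0.33] w 0.0002616601124693004
total shift [-0.0004 -0.0002 -0.0005] turn [-0.0002  0.0008  0.005 ]
```

View pics/top3.png

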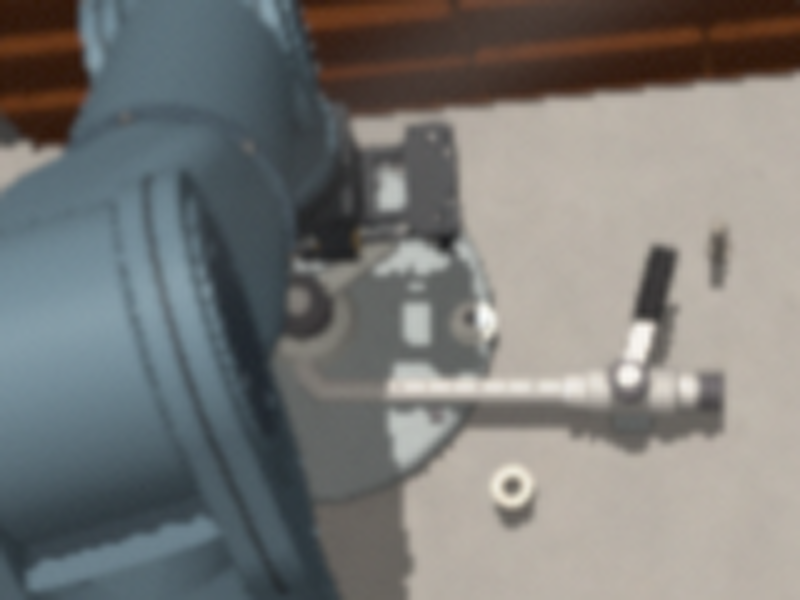

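View pics/side3.png

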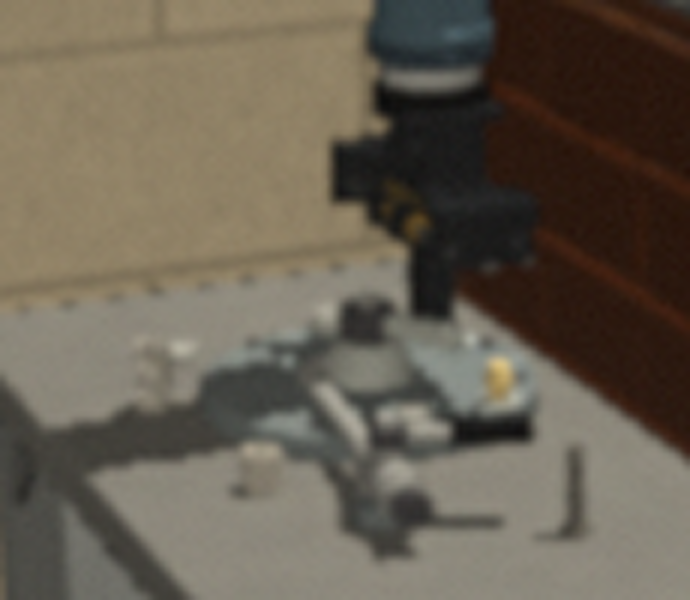

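send_rows:
  dr:
    - [0,0,0]
    - [0,0,0]
    - [0,0,0]
    - [0,0,0]
    - [0,0,0]
    - [0,0,0]
    - [0,0,0]
    - [0,0,0]
    - [0,0,0]
    - [0,0,0]
  xyz:
    - [0.02,0.01,0]
    - [0.03,0,0]
    - [0,0,-0.06]
    - [0,0,-0.12]
    - [0.06,0,-0.1]
    - [0.12,0,0]
    - [0.12,0,0]
    - [0.12,0,0]
    - [0.06,0,0]
    - [0,0,0]
  grip: [1,1,1,1,1,1,1,1,1,1]

```text
time_s: 6.65
tool_pos: [0.5737, 0.3336, 0.2552]
tcp_rot: [-179.9, -0.1, 90.6]
force: [-0.7, 0.5, 0.4]
grip_width: 0.0007
```

```bash
python3 - <<'E'
from h import *
plan([.572,.063,.116],90)
for n,(a,b,c,e),s in(("top",(160,265,100,250),5.3),("side",(145,215,180,285),7.5)):
    im,d=bot.get_image(n); cv2.imwrite(f"pics/{n}4.png",cv2.resize(im[a:b,c:e,::-1],None,fx=s,fy=s,interpolation=cv2.INTER_CUBIC)[:600,:800])
E
```

```text
t 6.65 pos [0.5737 0.3336 0.2552] rpy [-1.7991e+02 -1.0000e-01  9.0610e+01] F [-0.68  0.5   0.36] w 0.000721303247524323
total shift [-0.5415 -0.0087  0.2775] turn [-0.0021 -0.0021  0.0136]
```

View pics/top4.png

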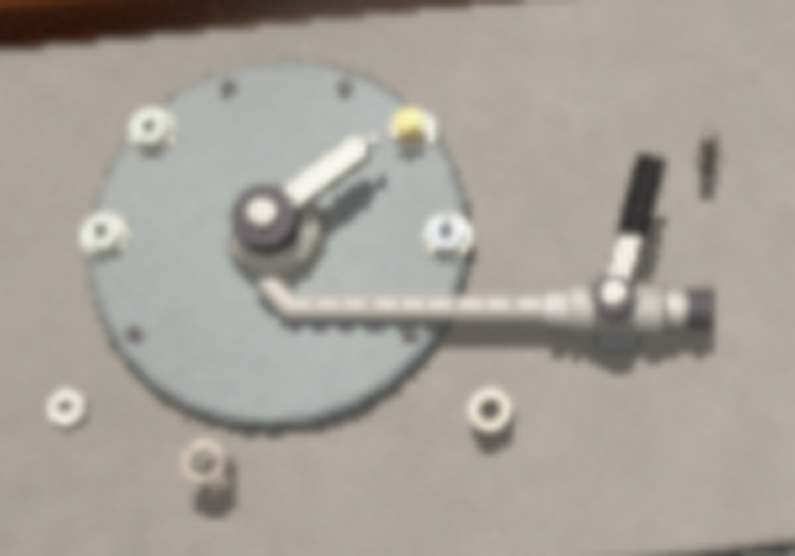

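View pics/side4.png

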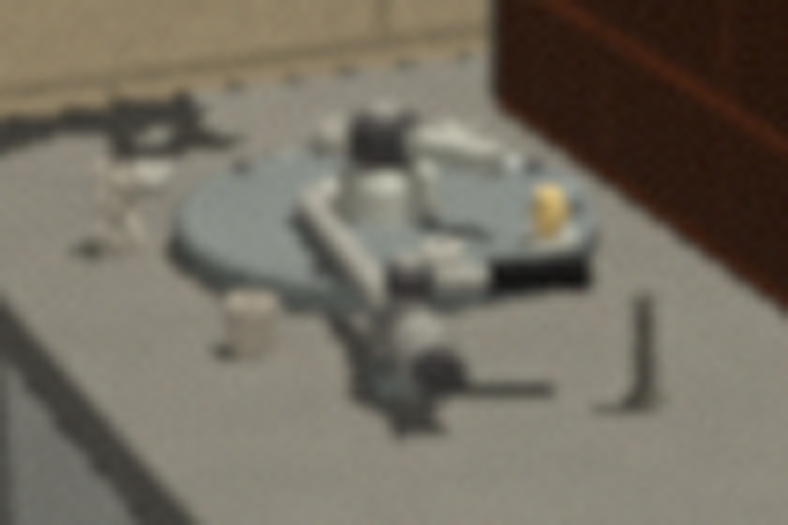

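```bash
python3 - <<'E'
from h import *
f=lambda *p:[( (x+.5)/5.3-.5+100,(y+.5)/5.3-.5+160) for x,y in p]
h=np.array([.53398,.07683])
r=ray('top',f((376,136),(362,145),(295,196)),.061)[:,:2]
print(r,np.degrees(np.arctan2(*(r-h).T[::-1])), np.degrees(np.arctan2(*(r[0]-r[2])[::-1])),np.degrees(np.arctan2(*(r[1]-r[2])[::-1])))
i=cv2.imread('pics/top4.png');g=cv2.inRange(i,(205,215,215),(255,255,255))
n,l,s,c=cv2.connectedComponentsWithStats(g)
for k in range(1,n):
    if s[k,4]>800 and 280<c[k][0]<390:
        ys,xs=np.nonzero(l==k);W=ray('top',f(*zip(xs,ys)),.064)[:,:2]
        m=W.mean(0);v=np.linalg.eigh(np.cov(W.T))[1][:,1];print(s[k],m,np.degrees(np.arctan2(v[1],v[0])),np.degrees(np.arctan2(*(m-h)[::-1])))
E
```

```text
[[0.57682973 0.01100698]
 [0.57225175 0.01937339]
 [0.5457451  0.05941324]] [-56.9365174  -56.33248591 -55.96079735] -57.292988893485116 -56.49517572017145
[ 288  137   76   63 1788] [0.55974398 0.04015304] 122.86184107902271 -54.9136216879402
```

send_rows:
  dr:
    - [0,0,0]
    - [0,0,0]
    - [0,0,0]
    - [0,0,0]
    - [0,0,0]
    - [0,0,0]
    - [0,0,0]
    - [0,0,0]
    - [0,0,0]
    - [0,0,0]
  xyz:
    - [-0.08,-0.01,0]
    - [-0.11,-0.01,0]
    - [-0.11,-0.015,0]
    - [-0.11,-0.015,0]
    - [-0.11,-0.015,0]
    - [-0.11,-0.015,0]
    - [-0.11,-0.01,0]
    - [-0.08,-0.01,0]
    - [-0.02,0,0.02]
    - [0,0,0.03]
  grip: [1,1,1,1,1,1,1,1,1,1]

```text
time_s: 8.0
tool_pos: [0.5276, -0.0919, 0.2302]
tcp_rot: [180.0, -0.0, 90.1]
force: [0.4, 0.7, -0.3]
grip_width: 0.0007
```

```bash
python3 - <<'E'
from h import *
plan([.5276,-.085,.116],90)
E
```

```text
t 8.0 pos [ 0.5276 -0.0919  0.2302] rpy [ 1.7996e+02 -1.0000e-02  9.0130e+01] F [ 0.39  0.73 -0.25] w 0.0007415160940240046
total shift [ 1.390e-02 -2.000e-04  2.284e-01] turn [ 0.0008 -0.0002  0.003 ]
```

send_rows:
  dr:
    - [0,0,0]
    - [0,0,0]
    - [0,0,0]
    - [0,0,0]
    - [0,0,0]
    - [0,0,0]
    - [0,0,0]
    - [0,0,0]
    - [0,0,0]
    - [0,0,0]
  xyz:
    - [0.012,0,0.04]
    - [0,0,0.05]
    - [0,0,0.05]
    - [0,0,0.04]
    - [0,0,0.03]
    - [0,0,0.015]
    - [0,0,0.003]
    - [0,0,0]
    - [0,0,0]
    - [0,0,0]
  grip: [1,1,1,1,1,1,1,1,1,1]

```text
time_s: 9.25
tool_pos: [0.528, -0.0856, 0.1172]
tcp_rot: [180.0, 0.0, 90.2]
force: [-0.1, 0.2, 0.1]
grip_width: 0.0004
```

```bash
python3 - <<'E'
from h import *
plan([.5276,-.1085,.116],90)
for n,(a,b,c,e),s in(("top",(150,265,110,260),5.2),("side",(130,215,180,285),7)):
    im,d=bot.get_image(n); cv2.imwrite(f"pics/{n}5.png",cv2.resize(im[a:b,c:e,::-1],None,fx=s,fy=s,interpolation=cv2.INTER_CUBIC)[:600,:800])
E
```

```text
t 9.25 pos [ 0.528  -0.0856  0.1172] rpy [1.7995e+02 1.0000e-02 9.0240e+01] F [-0.14  0.16  0.11] w 0.0003859096439631331
total shift [-0.0459 -0.001   0.0023] turn [0.0011 0.0001 0.0053]
```

View pics/side5.png

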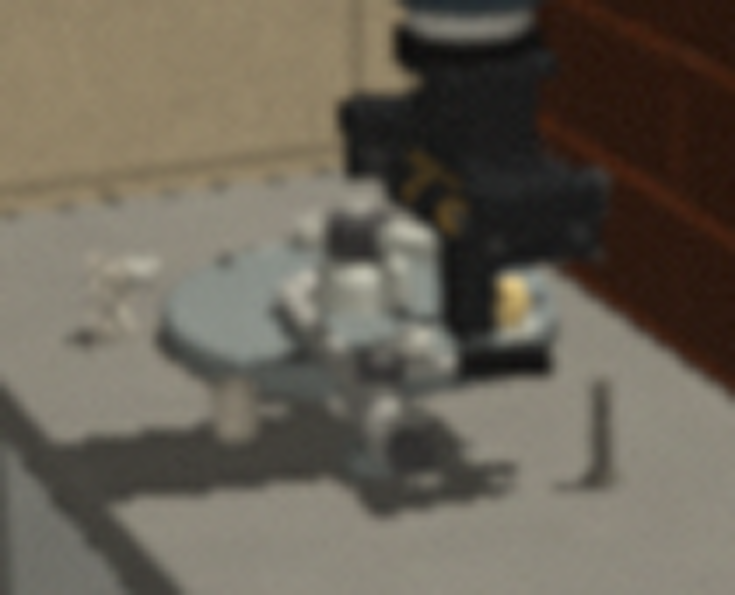

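View pics/top5.png

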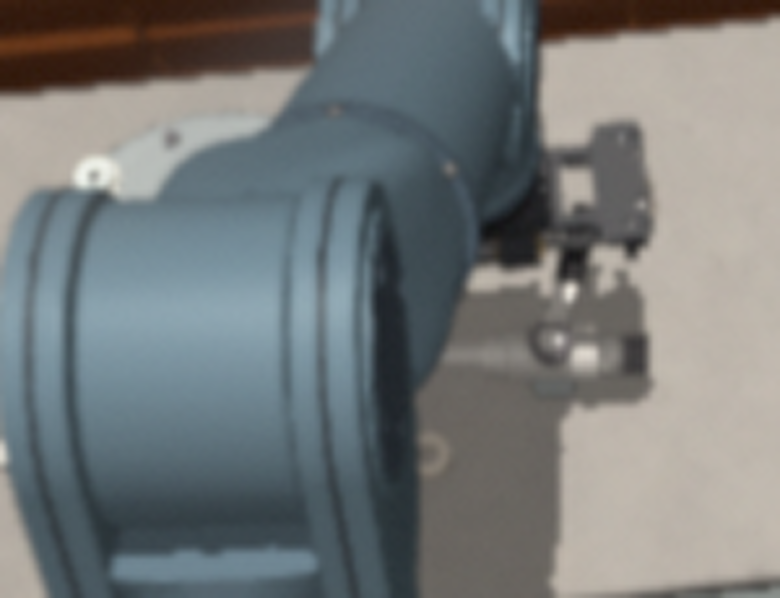

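send_rows:
  dr:
    - [0,0,0]
    - [0,0,0]
    - [0,0,0]
    - [0,0,0]
    - [0,0,0]
    - [0,0,0]
    - [0,0,0]
    - [0,0,0]
    - [0,0,0]
    - [0,0,0]
  xyz:
    - [-0.012,0,0.002]
    - [-0.012,0,0]
    - [-0.012,0,0]
    - [-0.01,-0.001,0]
    - [-0.009,-0.003,0]
    - [-0.009,-0.003,0]
    - [-0.009,-0.003,0]
    - [-0.008,-0.005,0]
    - [-0.008,-0.005,0]
    - [-0.007,-0.005,0]
  grip: [1,1,1,1,1,1,1,1,1,1]

```text
time_s: 10.6
tool_pos: [0.5153, -0.1339, 0.1158]
tcp_rot: [180.0, 0.0, 90.2]
force: [2.4, 2.2, -0.9]
grip_width: 0.0003
```

```bash
python3 - <<'E'
from h import *
plan([.5054,-.1428,.116],90)
for n,(a,b,c,e),s in(("side",(130,215,180,285),7),):
    im,d=bot.get_image(n); cv2.imwrite(f"pics/{n}6.png",cv2.resize(im[a:b,c:e,::-1],None,fx=s,fy=s,interpolation=cv2.INTER_CUBIC)[:600,:800])
E
```

```text
t 10.6 pos [ 0.5153 -0.1339  0.1158] rpy [1.7999e+02 1.0000e-02 9.0240e+01] F [ 2.41  2.25 -0.94] w 0.0002909641558148681
total shift [-0.0177 -0.02   -0.0004] turn [0.0003 0.0002 0.0053]
```

View pics/side6.png

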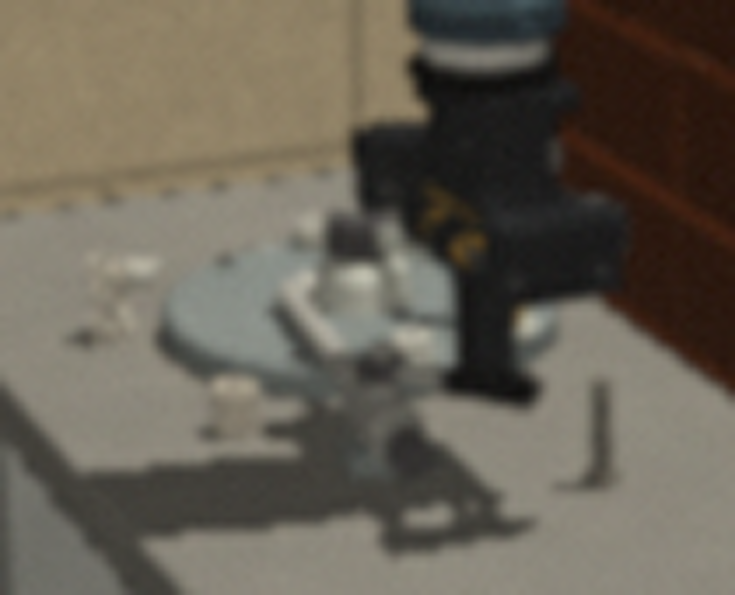

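send_rows:
  dr:
    - [0,0,0]
    - [0,0,0]
    - [0,0,0]
    - [0,0,0]
    - [0,0,0]
    - [0,0,0]
    - [0,0,0]
    - [0,0,0]
    - [0,0,0]
    - [0,0,0]
  xyz:
    - [-0.006,-0.007,0]
    - [-0.006,-0.007,0]
    - [-0.006,-0.007,0]
    - [-0.004,-0.008,0]
    - [-0.004,-0.008,0]
    - [-0.004,-0.008,0]
    - [-0.004,-0.006,0]
    - [-0.004,-0.006,0]
    - [-0.003,-0.005,0]
    - [0,0,0]
  grip: [1,1,1,1,1,1,1,1,1,1]

```text
time_s: 11.9
tool_pos: [0.4841, -0.1544, 0.1157]
tcp_rot: [-180.0, 0.0, 90.2]
force: [1.2, 1.6, -0.0]
grip_width: 0.001
```

```bash
python3 - <<'E'
from h import *
plan([.4807,-.157,.116],90)
for n,(a,b,c,e),s in(("side",(130,215,180,285),7),("top",(150,265,110,260),5.2)):
    im,d=bot.get_image(n); cv2.imwrite(f"pics/{n}7.png",cv2.resize(im[a:b,c:e,::-1],None,fx=s,fy=s,interpolation=cv2.INTER_CUBIC)[:600,:800])
E
```

```text
t 11.9 pos [ 0.4841 -0.1544  0.1157] rpy [-179.96    0.     90.23] F [ 1.16  1.64 -0.05] w 0.0010493520182349118
total shift [-0.0052 -0.0068 -0.0007] turn [-0.0009  0.0001  0.005 ]
```

View pics/side7.png

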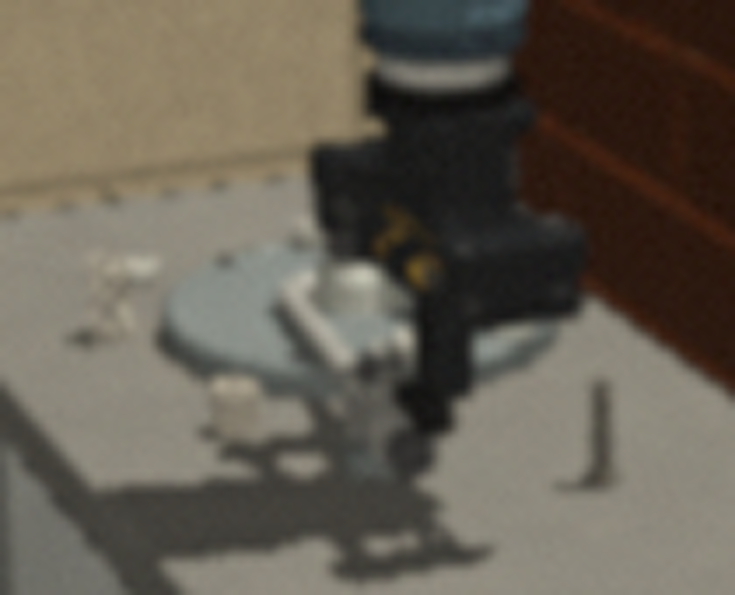

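View pics/top7.png

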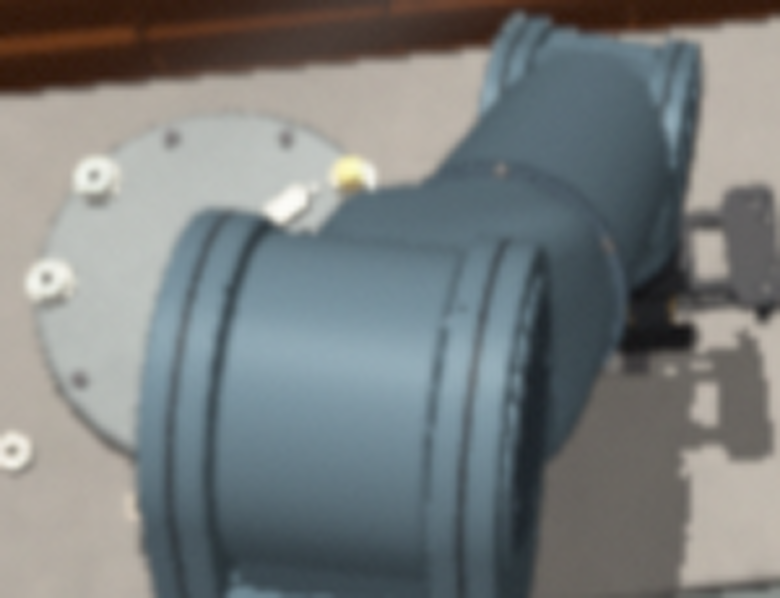

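send_rows:
  dr:
    - [0,0,0]
    - [0,0,0]
    - [0,0,0]
    - [0,0,0]
    - [0,0,0]
    - [0,0,0]
    - [0,0,0]
    - [0,0,0]
    - [0,0,0]
    - [0,0,0]
  xyz:
    - [-0.002,-0.001,0]
    - [-0.002,-0.001,0]
    - [-0.002,-0.001,0]
    - [-0.002,-0.001,0]
    - [0,-0.001,0]
    - [0,0,0]
    - [0,0,0]
    - [0,0,0]
    - [0,0,0]
    - [0,0,0]
  grip: [1,1,1,1,1,1,1,1,1,1]

```text
time_s: 13.25
tool_pos: [0.4821, -0.1583, 0.1158]
tcp_rot: [180.0, 0.0, 90.2]
force: [2.9, 0.5, -0.0]
grip_width: 0.0004
```

send_rows:
  dr:
    - [0,0,0]
    - [0,0,0]
    - [0,0,0]
    - [0,0,0]
    - [0,0,0]
    - [0,0,0]
    - [0,0,0]
    - [0,0,0]
    - [0,0,0]
    - [0,0,0]
  xyz:
    - [0,0.015,0]
    - [0,0.025,0]
    - [0,0,-0.05]
    - [0,0,-0.1]
    - [0,0,-0.1]
    - [0.06,0,-0.03]
    - [0.11,0,0]
    - [0.11,0,0]
    - [0.11,0,0]
    - [0.11,0,0]
  grip: [1,1,1,1,1,1,1,1,1,1]

```text
time_s: 14.5
tool_pos: [0.5011, 0.0937, 0.2558]
tcp_rot: [-180.0, 0.0, 90.2]
force: [1.4, 0.1, 0.0]
grip_width: 0.0006
```

send_rows:
  dr:
    - [0,0,0]
    - [0,0,0]
    - [0,0,0]
    - [0,0,0]
    - [0,0,0]
    - [0,0,0]
    - [0,0,0]
    - [0,0,0]
    - [0,0,0]
    - [0,0,0]
  xyz:
    - [0.11,0,0]
    - [0.11,0,0]
    - [0.11,0,0]
    - [0.08,0,0]
    - [0.04,0,0]
    - [0,0,0]
    - [0,0,0]
    - [0,0,0]
    - [0,0,0]
    - [0,0,0]
  grip: [1,1,1,1,1,1,1,1,1,1]

```text
time_s: 15.75
tool_pos: [0.5002, 0.3164, 0.2558]
tcp_rot: [180.0, 0.0, 90.2]
force: [0.2, -0.1, 0.3]
grip_width: 0.0002
```

```bash
python3 - <<'E'
from h import *
plan([.4807,-.157,.116],90)
for n,(a,b,c,e),s in(("top",(160,265,100,250),5.3),("side",(145,215,180,285),7.5)):
    im,d=bot.get_image(n); cv2.imwrite(f"pics/{n}8.png",cv2.resize(im[a:b,c:e,::-1],None,fx=s,fy=s,interpolation=cv2.INTER_CUBIC)[:600,:800])
E
```

```text
t 15.75 pos [0.5002 0.3164 0.2558] rpy [179.99   0.    90.21] F [ 0.19 -0.14  0.28] w 0.0002178284229833008
total shift [-0.9467 -0.0424  0.2797] turn [0.0001 0.0001 0.0046]
```

View pics/top8.png

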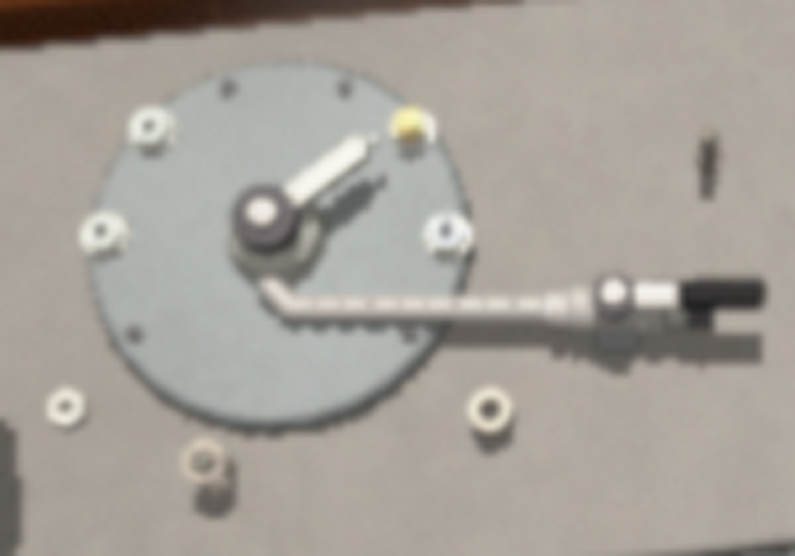

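View pics/side8.png

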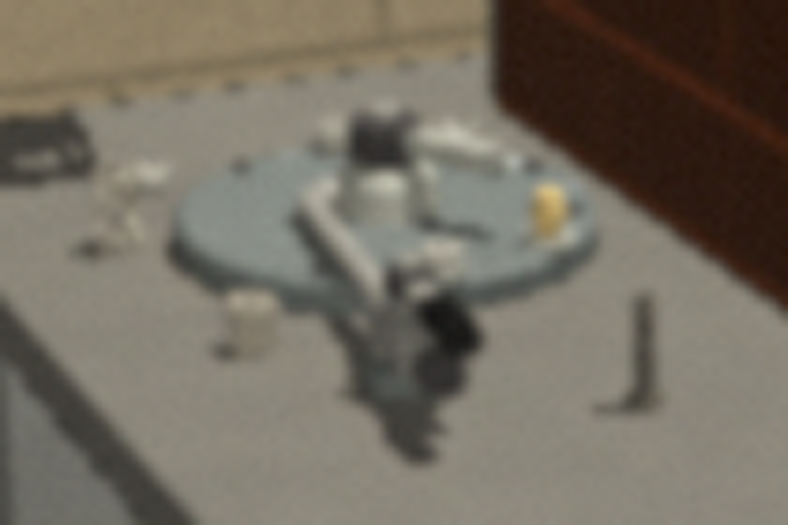

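```bash
python3 - <<'E'
from h import *
f=lambda *p:[( (x+.5)/5.3-.5+100,(y+.5)/5.3-.5+160) for x,y in p]
i=cv2.imread('pics/top8.png');g=cv2.inRange(i,(0,0,0),(70,70,70));g[:, :675]=0;g[:270]=0;g[310:]=0
ys,xs=np.nonzero(g);W=ray('top',f(*zip(xs,ys)),.064)[:,:2];m=W.mean(0);v=np.linalg.eigh(np.cov(W.T))[1][:,1]
for p,q in(((612,292),.066),):
    a=ray('top',f(p),q)[0,:2];b=ray('top',f((764,293)),.064)[0,:2]
    for A in(a,np.array([.46667,-.1168])):
        for B in (m,b): print(np.radians(-6.49)-np.arctan2(*(B-A)[::-1]))
print('pca',np.radians(-6.49)-np.arctan2(v[1],v[0]))
E
```

```text
1.5933386756081933
1.5663442460146815
1.5672370411520227
1.5476702575107546
pca -1.631974523747297
```

```bash
python3 -c "
from cell import bot
print(bot.close_job())"
```

```text
the job is handed in; nothing more can be done
None
```

I pushed the pointer arm round to the outlet with the nipple (−50°), then swung the supply lever open, and handed the job in at about 16 s.

- **Pointer:** the last close measurement, before the lever push, put it at about −56.5° in the world frame, against −56.5° for the nipple. Separate estimates ranged from −54.9° to −57.3°, all inside the 7° limit. The final top view shows it unchanged.
- **Lever:** the final pictures show it in line with the pipe. The estimates were 1.55 to 1.59 rad against the 1.40 needed. A line fit to the grip's outline gave −1.63 rad; its direction along the line is arbitrary, so this means about 1.51.
- **Forces:** the wrist force read at the end of each push call was about 4 N at most. I did not see peaks between readings.
- **Bystanders:** the bolt, bush, spring and nut look unmoved in the final pictures, but I did not measure them. The oil bottle, grease tin and pliers were outside those crops; the arm never went near them.
- **Robot:** it ended well clear, touching nothing, with a force reading near zero.

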